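# Set the iris of a tube-inspection camera to its index pointer

## Robot

A 6-joint arm with a two-finger parallel gripper is mounted at the origin on a cart in front of the work surface, level with it; the furniture and walls round the work are solid. World frame = base frame: x ahead of the robot, y to its left, z up, the work surface at z = 0. Lengths are in mm, angles in rad, forces in N, time in s.
With the tool pointing down it reaches from about 350 to 875 mm from the base axis. Payload 4.2 kg.
Tool frame: the origin (TCP) lies midway between the tips of the shut fingers; the grasp point (between the pads) lies 19 mm behind it (tcp_to_grasp is the distance from the TCP to the grasp point, in mm); z points along the fingers, y is the line along which they close (so a half turn about z gives the same grasp; the last joint's range is limited). The gripper opens to 85 mm and grips with 20 to 120 N. Pads are 22 mm wide; open, the fingers measure 114 mm over their backs; the gripper's body (76 mm by 85 mm) begins 54 mm behind the grasp point. The pads swing forward as they close: fully open they stand 13 mm farther back than shut.
Start: joints at [-1.055, 0.385, 0.008, 0, -1.194, -0.259], TCP at [158.759, -604.479, 231.312] pointing down, gripper open.
Joint ranges: [-3.14, 3.14], [-1.21, 2.06], [-1.07, 1.41], [-3.16, 2.05], [-2.99, -0.16], [-3.1, 3.1]. Speed limits (rad/s): [2.79, 2.79, 3.14, 3.14, 3.14, 3.14].

## Interface

Orientations are given as a unit quaternion [x, y, z, w].
In Python, from bench import read_state, get_image, job_done, tcp_to_grasp gives the robot as it stands.
- The arm moves only by the tool jog_arm, never from a script. Its argument "plan" is a list of rows, each a list of 3 entries, a list of its own where there are three numbers: the finger opening in mm, from 0 to 85.4, then the shift along the tool's x, y, z as a fraction of full scale, then the turn, a rotation vector about the tool's x, y, z as a fraction of full scale. A call has 1 to 10 rows; each row is the pose to reach, as a shift and turn from the pose commanded when the call began, along the tool's axes at that moment; what a row does not reach only later rows make up. Full scale, the value 1, is 0.1 m for a shift and 60 degrees for a turn. A row lasts 1/8 s, in which the tool goes at most 62.5 mm and 10.7 degrees, less where a joint would pass 70% of its speed; a pose out of reach is approached as far as the arm can. A call with a number of a shift or a turn outside -1 to 1 is refused whole. A call with a gripper value outside its range is refused whole. The fingers move at their own pace and stop on an object; the grip force is fixed at half the most. Time passes only in rows, so rows that repeat a pose let the fingers close. It gives the time, the measured TCP pose, the force, the opening and the grip force at its end, in the units of the state.
- read_state(): the state, without advancing time (a new reading comes with each control period).
- get_image(name): name is "scene" or "top" or "wrist"; returns a dict with "img" (420x560x3 uint8, red, green, blue), "range_z" (420x560 float32, mm along the optical axis (not along the pixel's ray), 0 where there is no reading), "intrinsics" (3x3 intrinsics, pixels), "extrinsics" (4x4, takes a point from camera to world coordinates); the wrist camera has in their place "tool_from_camera" (4x4, takes a point from camera to tool coordinates, whose origin is the TCP and whose axes are the flange's). Camera axes: x right, y down, z forward; pixel columns grow to the right and rows downward; lengths in mm; the calibration is good to about 2 mm. A picture is of the moment at which its call begins: read the wrist's pose just before it.
- job_done(): hands the job in; it is judged then, once.
The state is a dict: "clock": time; "joints": joint angles; "joint_vel": joint speeds; "joint_efforts": joint torques, N m; "position": TCP position; "ee_rot": TCP orientation; "contact_force": force on the tool from outside, world axes, zero at the start; "wrist_torque": the same for the moment, N m; "gripper_width": finger opening in mm; "grasp_force": force on a finger pad.
Only numpy, scipy, OpenCV 4.12 (cv2) and the standard library are available. Lean on these libraries where they do the work, as an engineer would, in place of code of your own. Each camera call takes 0.05 s, during which the arm holds its last target. There are 200 camera calls.

## Task

The iris of the tube-inspection camera's lens has been knocked off its setting: push the lever of the slim iris ring round until it stands in line with the pointer on the index collar beside it, and leave it there. Keep off the rings on either side of it (the index collar and the front part of the lens), and leave the focus ring as it is set.

Things in the scene. Friction and masses are not known exactly. Their poses are not given: they have to be found in the camera images.
- station: Fixed tube-inspection station; base plate 100 x 300 mm, top 16 mm above the bench. Origin on the bench; y runs along the plate, x across it (away from the robot at yaw 0), z up. The lens lies level, its axis parallel to y at x = 0, z = 90 mm, between a grey box camera (y = 110 to 166, top at 120 mm) and, on the -y side, a capped tube (y = -56, top 137) and white backlight panel (y = -105 to -124, top 134).
- iris_ring (a joint): Angle of the slim bright knurled iris ring (radius 45 mm, 10 mm wide, station y = 69 to 79 mm) about the lens axis, rad: 0 with its lever straight up, positive with the lever leaning to station +x (away from the robot); stops at -1 and +1. It needs about 2 N at the lever's end and stays where it is left. It starts with the lever leaning towards the robot.
- iris_lever (a point): Outer end of the iris ring's lever, a straight steel pin standing radially out of the ring at station y = 74 mm. This point is 92 mm from the lens axis; from radius 66 to 92 mm the lever is a ribbed sleeve 10 mm thick, below that a 6 mm pin. The frame's z axis points outward along the lever, y along the lens axis.
- index_collar (a joint): Angle of the index collar about the lens axis, rad, counted like the iris ring's: 0 with its pointer straight up, positive towards station +x. Dark steel collar, radius 45 mm, station y = 80 to 96 mm, clamped on the lens between iris ring and camera. Lever and pointer are in line when both joints read the same.
- index_pointer (a point): Outer end of the pointer, a small steel fin 6 mm wide on the index collar, 62 mm from the lens axis, 12.5 mm beside the lever's plane (station y = 86.5 mm); it ends just short of the lever's thicker sleeve. The frame's z axis points radially outward through the pointer.
- focus_screw (a point): Top of the small thumb screw (11 mm across) on the black knurled focus ring (radius 43 mm, station y = 27 to 48 mm); 55 mm from the lens axis, 36.5 mm from the lever's plane (station y = 37.5 mm). The focus ring turns easily if pushed.
- front_ring: Fixed black front part of the lens: scale ring (radius 45 mm, station y = 50 to 68 mm) next to the iris ring, and hood (radius 47 mm, y = 0 to 25 mm), the focus ring between them. Its origin is on the lens axis in the lever's plane (station x = 0, y = 74, z = 90 mm); its axes are the station's.
- glass_beaker: Bystander: beaker, 56 mm across, 69 mm high, on the bench just beyond the station; origin under its centre.

How it is judged:
By the outcome, as a careful person would: the job done as asked, in the order asked, and still so for the second after the job is handed in, with the robot touching nothing.
It also fails if it takes over 32 s, if anything falls off the work surface, if the arm or the gripper's body presses on something with over 40 N, if the wrist force passes 120 N, or if a joint passes its speed limit or range.

## Working session

There is one attempt and no reset: what is moved stays moved. The work goes in short steps, Python scripts to look and compute and a tool call to move; the robot and the scene stay as the last step left them, time stands still between calls to the robot, and variables do not carry over. Pictures are saved under pics/ and viewed, at most 10 in all, crops included, and the job is handed in when it is done.

Besides the shell and the picture viewer there is one more tool, called after ">>>" as name(argument=value, ...), one argument or row to a line, values as JSON. jog_arm: Moves the arm, as the interface text tells. Its arguments: {"type":"object","properties":{"plan":{"type":"array"}},"required":["plan"]}

```bash
mkdir -p pics; cat > h.py <<'E'
import numpy as np,cv2
from bench import *
def snap(n,f):
    s=read_state();d=get_image(n);np.savez('pics/'+f+'.npz',**{k:v for k,v in d.items()},pos=s['position'],rot=s['ee_rot'])
    cv2.imwrite('pics/'+f+'.png',d['img'][:,:,::-1]);return d
E
python3 - <<'E'
from h import *
a=snap('scene','s0');b=snap('top','t0')
cv2.imwrite('pics/both.png',cv2.resize(np.vstack([a['img'],b['img']])[:,:,::-1],None,fx=.71,fy=.71,interpolation=cv2.INTER_AREA))
for d in(a,b):print(d['intrinsics'],d['extrinsics'])
print(read_state())
E
```

```text
[[396.93940068   0.         280.11696092]
 [  0.         396.93940068 206.83350669]
 [  0.           0.           1.        ]] [[-6.88521550e-01 -5.57569459e-01  4.63739554e-01  1.90462147e+02]
 [-7.25178172e-01  5.35851040e-01 -4.32412166e-01  6.58251869e+02]
 [-7.39550462e-03 -6.34018897e-01 -7.73282190e-01  7.83068895e+02]
 [ 0.00000000e+00  0.00000000e+00  0.00000000e+00  1.00000000e+00]]
[[461.75305376   0.         284.59792454]
 [  0.         461.75305376 208.36730702]
 [  0.           0.           1.        ]] [[ 1.85875120e-02 -9.98735055e-01  4.67203907e-02  5.27543343e+02]
 [-9.99708700e-01 -1.78454770e-02  1.62497349e-02  2.55792605e+02]
 [-1.53954322e-02 -4.70088232e-02 -9.98775826e-01  9.79579864e+02]
 [ 0.00000000e+00  0.00000000e+00  0.00000000e+00  1.00000000e+00]]
{'clock': 0.1, 'joints': array([-1.05539926e+00,  3.85483247e-01,  6.79820492e-03, -3.94913218e-04,
       -1.19397305e+00, -2.58580446e-01]), 'joint_vel': array([-0.0009912 , -0.00164642,  0.00360749,  0.00153229,  0.00162269,
        0.00036167]), 'joint_efforts': array([-1.53434926e-04, -3.93318558e+01,  1.88929743e+01,  4.19794723e+00,
       -2.57456006e-03,  1.04203515e-06]), 'position': array([ 158.62762242, -604.02507452,  230.34871512]), 'ee_rot': array([-1.27983431e-01,  9.91775852e-01,  9.31311929e-04, -1.81354832e-04]), 'contact_force': array([-0.0022905 ,  0.12744731, -0.18675541]), 'wrist_torque': array([-0.06057228,  0.00879192,  0.01069654]), 'grasp_force': 0.0, 'gripper_width': 85.60100317580442}
```

View pics/s0.png

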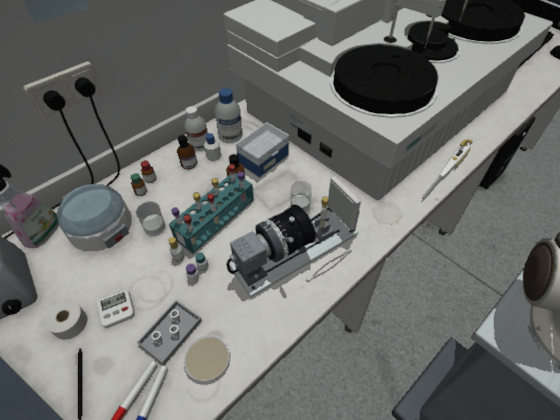

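View pics/t0.png

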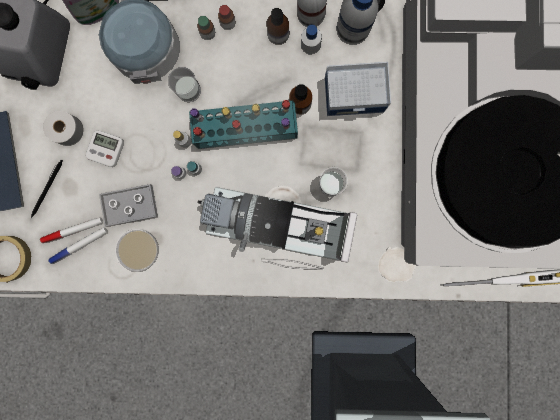

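The station lies at about (200–355, 185–260) in the top view, with the camera on the left, the backlight on the right and the lever near (235, 250). I'll enlarge both views.

```bash
python3 - <<'E'
from h import *
t=cv2.imread('pics/t0.png')[180:270,190:365];s=cv2.imread('pics/s0.png')[180:290,220:365]
t=cv2.resize(t,None,fx=4.5,fy=4.5,interpolation=cv2.INTER_CUBIC);
cv2.imwrite('pics/tc.png',t);cv2.imwrite('pics/sc.png',cv2.resize(s,None,fx=5,fy=5,interpolation=cv2.INTER_CUBIC))
E
```

```text
(no output)
```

View pics/tc.png

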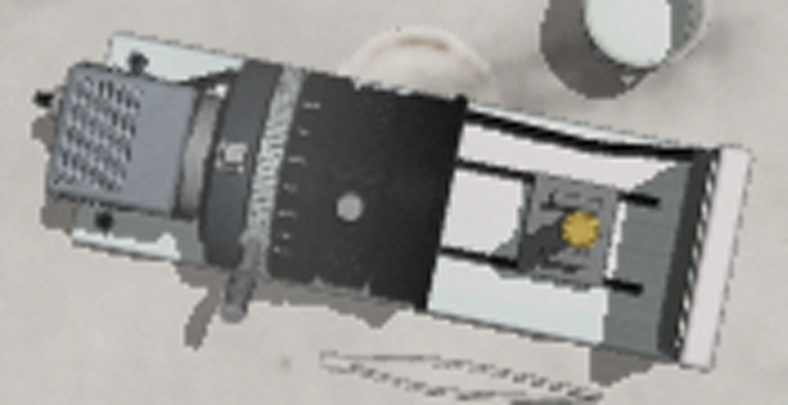

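View pics/sc.png

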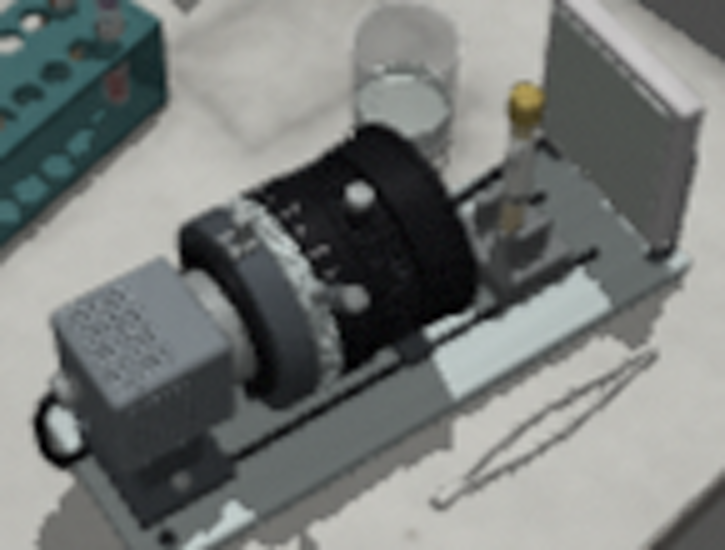

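The top crop shows the camera top around (120, 140), the ring at (280, 150), the lever end at (235, 310), the pointer at about (235, 157), the screw at (349, 207) and the cap at (581, 229). Next is the station pose from the range clusters.

```bash
cat >> h.py <<'E'
def ray(d,u,v,z,E=None):
    E=d['extrinsics'] if E is None else E
    r=E[:3,:3]@np.linalg.solve(d['intrinsics'],[u,v,1.]);o=E[:3,3];return o+r*(z-o[2])/r[2]
def cloud(d,E=None):
    E=d['extrinsics'] if E is None else E
    h,w=d['range_z'].shape;u,v=np.meshgrid(np.arange(w),np.arange(h));z=d['range_z']
    p=np.stack([u,v,np.ones_like(u)],-1)@np.linalg.inv(d['intrinsics']).T*z[...,None]
    return p@E[:3,:3].T+E[:3,3]
E
python3 - <<'E'
from h import *
d=dict(np.load('pics/t0.npz'));P=cloud(d)
def box(z0,z1,u0,u1,v0,v1):
    Q=P[v0:v1,u0:u1];m=(Q[...,2]>z0)&(Q[...,2]<z1);q=Q[m];r=cv2.minAreaRect(q[:,:2].astype(np.float32));print(len(q),r,np.median(q[:,2]),cv2.boxPoints(r).round(1).tolist());return np.array(r[0])
c=box(114,126,195,236,190,240)
b=box(127,141,335,362,205,270)
f=lambda u,v,z:ray(d,190+u/4.5,180+v/4.5,z)[:2]
cap=f(581,229,137);cp=f(120,139,120)
print('cap',cap,'cam',cp)
print('lens corners',f(465,98,90),f(427,308,90))
for a_,n in((b,-114.5),(cap,-56)):
    v=c-a_;L=138-n;yaw=np.arctan2(-v[0],v[1]);print(np.linalg.norm(v),L,yaw,c-138*v/np.linalg.norm(v))
print('lever z~120-150',f(235,308,120),f(235,308,140),'pointer',f(233,157,152),'screw',f(349,207,145))
E
```

```text
925 ((555.9642333984375, 390.8719787597656), (70.27787780761719, 64.33487701416016), 80.14241027832031) 118.13668620174053 [[518.2999877929688, 361.79998779296875], [581.5999755859375, 350.70001220703125], [593.7000122070312, 420.0], [530.2999877929688, 431.0]]
412 ((517.45361328125, 152.52975463867188), (15.835612297058105, 91.52407836914062), 80.39571380615234) 133.6066798593144 [[471.0, 152.39999389648438], [561.2999877929688, 137.10000610351562], [563.9000244140625, 152.6999969482422], [473.70001220703125, 168.0]]
cap [527.03664972 205.90235791] cam [560.77198746 396.55287785]
lens corners [582.1841524  253.64704598] [492.1048002  268.27404349]
241.4333938393776 252.5 -0.160192513436217 [533.95209377 254.63884876]
187.21796317642318 194 -0.15513437708128375 [534.64145817 254.52925157]
lever z~120-150 [491.77706602 347.15915514] [492.60924645 345.0333131 ] pointer [553.15906552 345.93349298] screw [534.13337976 299.57913678]
```

```bash
cat >> h.py <<'E'
yaw=-0.167;O=np.array([537.,261.,0]);R=np.array([[np.cos(yaw),-np.sin(yaw),0],[np.sin(yaw),np.cos(yaw),0],[0,0,1]])
def ang(d,u,v,yp,E=None):
    E=d['extrinsics'] if E is None else E
    o=R.T@(E[:3,3]-O);r=R.T@E[:3,:3]@np.linalg.solve(d['intrinsics'],[u,v,1.])
    p=o+r*(yp-o[1])/r[1];return np.arctan2(p[0],p[2]-90),np.hypot(p[0],p[2]-90)
def wE(d,s=None):
    from scipy.spatial.transform import Rotation as Q
    pos,rot=(d['pos'],d['rot']);T=np.eye(4);T[:3,:3]=Q.from_quat(rot).as_matrix();T[:3,3]=pos;return T@d['tool_from_camera']
E
python3 - <<'E'
from h import *
d=dict(np.load('pics/t0.npz'));e=dict(np.load('pics/s0.npz'))
T=lambda u,v:(190+u/4.5,180+v/4.5)
S=lambda u,v:(220+u/5,180+v/5)
# top: assume radius, solve angle by x
for n,(u,v),yp,r in(('lever',(235,310),74,92),('ptr',(233,157),86.5,62)):
    print(n,'top')
    for th in np.arange(-1,.61,.1):
        p=ray(d,*T(u,v),90+r*np.cos(th));q=R.T@(p-O);print(round(th,1),q[:2].round(1),round(q[0]-r*np.sin(th),1))
print('scene lever',ang(e,*S(352,297),74),'ptr',ang(e,*S(240,240),86.5))
w=get_image('wrist');print(w['tool_from_camera'].round(3),w['intrinsics'])
print('lever plane center',O+R@[0,74,90])
from scipy.spatial.transform import Rotation as Q
print(Q.from_quat(read_state()['ee_rot']).as_matrix().round(4),read_state()['position'])
E
```

```text
lever top
-1.0 [-58.5  75.4] 18.9
-0.9 [-58.1  74.6] 14.0
-0.8 [-57.7  74. ] 8.3
-0.7 [-57.3  73.3] 2.0
-0.6 [-57.   72.8] -5.0
-0.5 [-56.7  72.3] -12.6
-0.4 [-56.5  71.9] -20.6
-0.3 [-56.3  71.6] -29.1
-0.2 [-56.1  71.4] -37.9
-0.1 [-56.1  71.3] -46.9
-0.0 [-56.   71.2] -56.0
0.1 [-56.1  71.3] -65.2
0.2 [-56.1  71.4] -74.4
0.3 [-56.3  71.6] -83.5
0.4 [-56.5  71.9] -92.3
0.5 [-56.7  72.3] -100.8
0.6 [-57.   72.8] -108.9
ptr top
-1.0 [ 2.2 89.6] 54.3
-0.9 [ 2.1 89.1] 50.7
-0.8 [ 2.  88.6] 46.5
-0.7 [ 2.  88.1] 41.9
-0.6 [ 2.  87.7] 37.0
-0.5 [ 1.9 87.3] 31.6
-0.4 [ 1.9 87. ] 26.0
-0.3 [ 1.9 86.7] 20.2
-0.2 [ 1.8 86.6] 14.1
-0.1 [ 1.8 86.5] 8.0
-0.0 [ 1.8 86.4] 1.8
0.1 [ 1.8 86.5] -4.4
0.2 [ 1.8 86.6] -10.5
0.3 [ 1.9 86.7] -16.5
0.4 [ 1.9 87. ] -22.3
0.5 [ 1.9 87.3] -27.8
0.6 [ 2.  87.7] -33.1
scene lever (np.float64(-0.7523659068412762), np.float64(71.48689667168405)) ptr (np.float64(0.45081228759775693), np.float64(31.939246575871973))
[[ 0.00000e+00 -9.60000e-01 -2.81000e-01  7.25180e+01]
 [ 1.00000e+00 -0.00000e+00  1.00000e-03 -3.43000e-01]
 [-1.00000e-03 -2.81000e-01  9.60000e-01 -1.42174e+02]
 [ 0.00000e+00  0.00000e+00  0.00000e+00  1.00000e+00]] [[329.97992235   0.         276.6514992 ]
 [  0.         329.97992235 212.13064715]
 [  0.           0.           1.        ]]
lever plane center [549.300638   333.97050298  90.        ]
[[-9.672e-01 -2.539e-01 -6.000e-04]
 [-2.539e-01  9.672e-01  1.600e-03]
 [ 1.000e-04  1.700e-03 -1.000e+00]] [ 158.6377149  -604.08789128  230.45799854]
```

```bash
python3 - <<'E'
from h import *
P=np.vstack([cloud(dict(np.load(f'pics/{n}.npz'))).reshape(-1,3) for n in('t0','s0')])
W=np.array([[158,-604],[230,-400],[350,-200],[400,0],[450,200],[490,344]])
for a,b in zip(W,W[1:]):
    for t in(0,.5):
        c=a+(b-a)*t;q=P[np.hypot(*(P[:,:2]-c).T)<110];print(c,len(q),q[:,2].max() if len(q) else None)
print('tool waypoints',O+R@[-60,74,0],O+R@[-100,74,0])
E
```

```text
[ 158 -604] 4166 -735.9904671948659
[ 194. -502.] 4373 -735.7687935604786
[ 230 -400] 4158 -733.234755285037
[ 290. -300.] 3534 5.59839773931003
[ 350 -200] 6352 28.961999404104063
[ 375. -100.] 8132 235.80223121506947
[400   0] 13498 236.7837362175478
[425. 100.] 16245 236.7837362175478
[450 200] 17155 979.579863796137
[470. 272.] 19751 979.579863796137
tool waypoints [490.13536532 343.94399325   0.        ] [450.6918502  350.59298677   0.        ]
```

>>> jog_arm(
  plan=[
    [0,[-0.2,0.3,-0.35],[0,0,0]],
    [0,[-0.4,0.6,-0.7],[0,0,0]],
    [0,[-0.56,0.9,-1],[0,0,0]],
  ],
)

```text
clock: 0.52
position: [190.4, -502.2, 332.2]
ee_rot: [-0.128, 0.992, 0.0, 0.0]
contact_force: [0.3, -0.2, -0.1]
gripper_width: 32.5
grasp_force: 0.0
```

>>> jog_arm(
  plan=[
    [0,[-0.27,0.5,0],[0,0,0]],
    [0,[-0.55,0.98,0],[0,0,0]],
  ],
)

```text
clock: 0.78
position: [218.4, -392.9, 331.3]
ee_rot: [-0.128, 0.992, -0.0, 0.0]
contact_force: [1.0, -0.7, 0.9]
gripper_width: 0.2
grasp_force: 0.0
```

>>> jog_arm(
  plan=[
    [0,[-0.3,0.5,0],[0,0,0]],
    [0,[-0.62,0.98,0],[0,0,0]],
  ],
)

```text
clock: 1.02
position: [253.3, -282.2, 331.2]
ee_rot: [-0.128, 0.992, 0.0, 0.0]
contact_force: [1.9, -0.1, -0.3]
gripper_width: -0.0
grasp_force: 0.0
```

>>> jog_arm(
  plan=[
    [0,[-0.32,0.5,0],[0,0,0]],
    [0,[-0.64,0.98,0],[0,0,0]],
  ],
)

```text
clock: 1.27
position: [290.3, -171.2, 331.4]
ee_rot: [-0.128, 0.992, -0.0, 0.001]
contact_force: [0.6, -0.3, -0.7]
gripper_width: -0.0
grasp_force: 0.0
```

>>> jog_arm(
  plan=[
    [0,[-0.5,0.4,0],[0,0,0]],
    [0,[-0.98,0.78,0],[0,0,0]],
  ],
)

```text
clock: 1.52
position: [365.6, -70.8, 331.8]
ee_rot: [-0.129, 0.992, 0.0, 0.001]
contact_force: [0.7, -2.1, 0.2]
gripper_width: 0.0
grasp_force: 0.0
```

>>> jog_arm(
  plan=[
    [0,[-0.25,0.5,0],[0,0,-0.17]],
    [0,[-0.5,1,0],[0,0,-0.34]],
  ],
)

```text
clock: 1.78
position: [388.2, 38.6, 331.2]
ee_rot: [-0.305, 0.952, 0.0, -0.0]
contact_force: [1.7, -1.0, -0.0]
gripper_width: 0.0
grasp_force: 0.0
```

>>> jog_arm(
  plan=[
    [0,[-0.44,0.32,0],[0,0,-0.17]],
    [0,[-0.87,0.63,0],[0,0,-0.34]],
  ],
)

```text
clock: 2.02
position: [423.1, 140.1, 331.4]
ee_rot: [-0.469, 0.883, 0.0, 0.0]
contact_force: [-0.1, -0.5, 0.4]
gripper_width: -0.2
grasp_force: 0.0
```

>>> jog_arm(
  plan=[
    [0,[-0.5,0.15,0],[0,0,-0.17]],
    [0,[-1,0.29,0],[0,0,-0.34]],
    [0,[-1,0.29,0],[0,0,-0.41]],
  ],
)

```text
clock: 2.4
position: [456.3, 239.9, 329.5]
ee_rot: [-0.646, 0.764, 0.0, -0.001]
contact_force: [-0.4, -0.6, 0.5]
gripper_width: -0.2
grasp_force: 0.0
```

>>> jog_arm(
  plan=[
    [0,[-0.5,-0.08,0.3],[0,0,0]],
    [0,[-1,-0.16,0.6],[0,0,0]],
    [0,[-1,-0.16,0.65],[0,0,0]],
    [0,[-1,-0.16,0.65],[0,0,0]],
  ],
)

```text
clock: 2.9
position: [488.6, 332.6, 265.6]
ee_rot: [-0.644, 0.765, -0.0, -0.001]
contact_force: [0.4, -0.2, 0.9]
gripper_width: -0.3
grasp_force: 0.0
```

```bash
python3 - <<'E'
from h import *
d=snap('wrist','w1');print(read_state()['position'])
E
```

```text
[488.85278348 332.40168332 266.84349874]
```

View pics/w1.png

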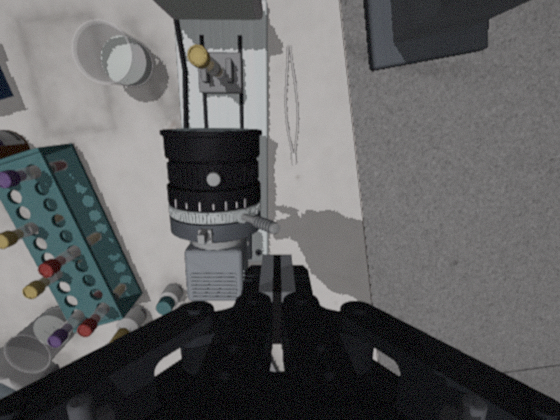

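The wrist view shows the lens at (165–260, 130–240), the lever from (245, 215) to (277, 228), the screw at (213, 179) and a fin near (205, 237). I'll crop that area.

```bash
python3 - <<'E'
from h import *
w=cv2.imread('pics/w1.png')[165:260,160:290]
cv2.imwrite('pics/w1c.png',cv2.resize(w,None,fx=6,fy=6,interpolation=cv2.INTER_CUBIC))
E
```

```text
(no output)
```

View pics/w1c.png

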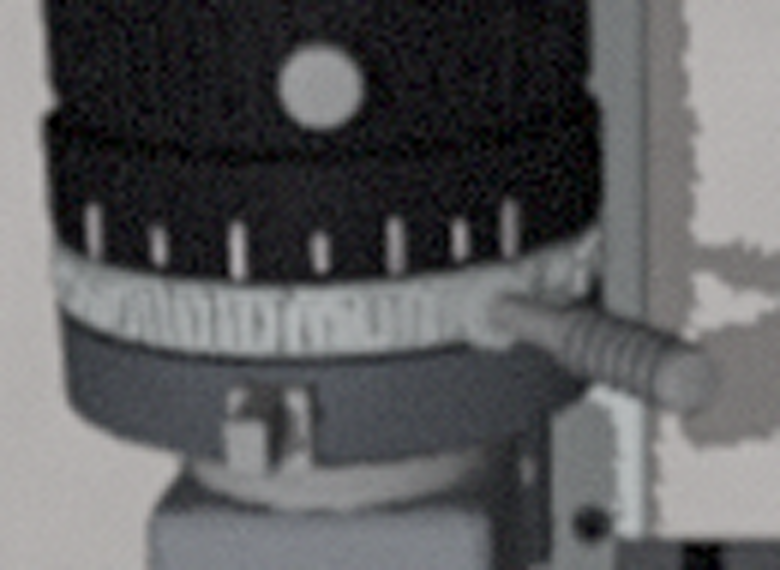

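```bash
cat >> h.py <<'E'
from scipy.optimize import brentq
def rst(d,u,v,E):
    return R.T@(E[:3,3]-O), R.T@E[:3,:3]@np.linalg.solve(d['intrinsics'],[u,v,1.])
def dirx(d,u,v,E):
    o,r=rst(d,u,v,E);return np.arctan2(r[0],-r[2])
def thr(d,u,v,E,rad,dx=0):
    # angle of a point at known radius seen at pixel; dx = axis offset correction
    o,r=rst(d,u,v,E)
    f=lambda t:(o+r*((90+rad*np.cos(t)-o[2])/r[2]))[0]-dx-rad*np.sin(t)
    t=brentq(f,-1.3,1.0);p=o+r*((90+rad*np.cos(t)-o[2])/r[2]);return round(t,3),round(p[1],1)
E
python3 - <<'E'
from h import *
d=dict(np.load('pics/w1.npz'));E=wE(d);C=lambda u,v:(160+u/6,165+v/6)
o=R.T@(E[:3,3]-O);print('cam',o)
a,b=dirx(d,*C(47,180),E),dirx(d,*C(600,200),E)
m=(a+b)/2;dx=o[0]+np.tan(m)*(o[2]-90);half=np.arcsin(45/np.hypot(o[0]-dx,o[2]-90))
print('axis x',dx,'half',(a-b)/2,half)
for n,u,v,r in(('fin top',247,447,62),('fin L',228,447,62),('fin R',267,447,62),('mark',300,425,45),('fin base',242,390,45),('lever end',685,377,92),('lever base',490,310,45),('screw',320,87,55)):
    print(n,thr(d,*C(u,v),E,r),thr(d,*C(u,v),E,r,dx))
E
```

```text
cam [-60.8187374   -9.3493142  407.88477717]
axis x 0.014086213018188687 half 0.1371105829967928 0.13948964071950984
fin top (0.03, np.float64(88.5)) (0.03, np.float64(88.5))
fin L (0.073, np.float64(88.5)) (0.073, np.float64(88.5))
fin R (-0.015, np.float64(88.5)) (-0.015, np.float64(88.5))
mark (-0.044, np.float64(91.6)) (-0.044, np.float64(91.6))
fin base (0.139, np.float64(86.3)) (0.139, np.float64(86.3))
lever end (-0.692, np.float64(75.6)) (-0.692, np.float64(75.6))
lever base (-0.708, np.float64(77.4)) (-0.708, np.float64(77.4))
screw (-0.176, np.float64(39.8)) (-0.177, np.float64(39.8))
```

>>> jog_arm(
  plan=[
    [0,[-0.13,0.45,0],[0,0,0]],
    [0,[-0.13,0.45,0.5],[0,0,0]],
    [0,[-0.13,0.45,1],[0,0,0]],
    [0,[-0.13,0.45,1],[0,0,0]],
  ],
)

```text
clock: 3.45
position: [445.3, 351.0, 164.6]
ee_rot: [-0.643, 0.766, -0.001, -0.003]
contact_force: [-0.2, 0.3, 0.7]
gripper_width: 0.2
grasp_force: 0.0
```

>>> jog_arm(
  plan=[
    [0,[0,0,0.15],[0,0,0]],
    [0,[0,-0.15,0.15],[0,0,0]],
    [0,[0,-0.25,0.15],[0,0,0]],
    [0,[0,-0.32,0.14],[0,0,0]],
    [0,[0,-0.39,0.12],[0,0,0]],
    [0,[0,-0.46,0.1],[0,0,0]],
    [0,[0,-0.53,0.08],[0,0,0]],
    [0,[0,-0.6,0.05],[0,0,0]],
    [0,[0,-0.67,0.05],[0,0,0]],
    [0,[0,-0.67,0.05],[0,0,0]],
  ],
)

```text
clock: 4.7
position: [514.5, 342.1, 170.5]
ee_rot: [-0.645, 0.765, -0.002, 0.004]
contact_force: [-11.5, -5.0, 30.5]
gripper_width: 0.1
grasp_force: 16.1
```

```bash
python3 - <<'E'
from h import *
d=snap('wrist','w2');s=read_state();print(s['position'],R.T@(s['position']-O),s['contact_force'])
w=cv2.imread('pics/w2.png');cv2.imwrite('pics/w2c.png',cv2.resize(w[120:380,140:420],None,fx=2.3,fy=2.3,interpolation=cv2.INTER_CUBIC))
E
```

```text
[514.53754791 342.10539688 170.52568376] [-35.63168317  76.24323125 170.52568376] [-10.12552674  -6.1302881   30.29293318]
```

View pics/w2c.png

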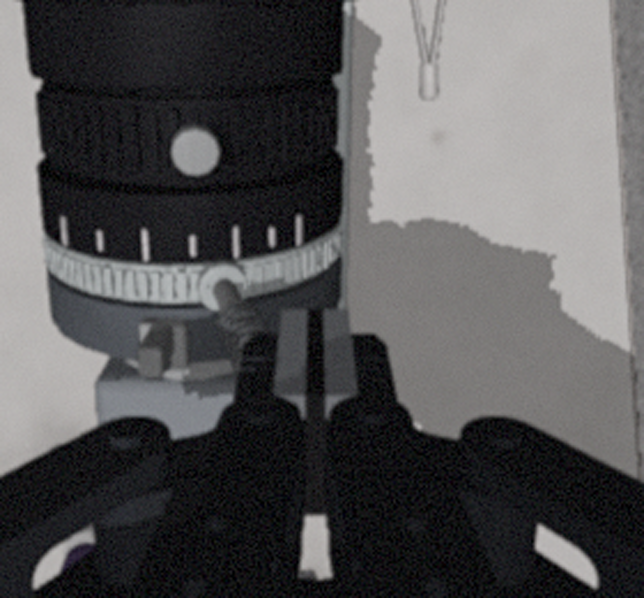

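The wrist view shows the lever at crop (222, 288)–(245, 330), the fin at (150, 350), and the lever end caught under the finger's wider back, which explains the 30 N upward force. I'll back off and push with only the fingertip overlapping the sleeve.

>>> jog_arm(
  plan=[
    [0,[0,0.1,-0.05],[0,0,0]],
    [0,[0,0.25,-0.1],[0,0,0]],
    [0,[0,0.25,-0.3],[0,0,0]],
    [0,[0,0.25,-0.3],[0,0,0]],
  ],
)

```text
clock: 5.25
position: [488.2, 347.0, 192.3]
ee_rot: [-0.644, 0.765, 0.0, 0.001]
contact_force: [0.3, 0.7, -0.2]
gripper_width: 0.2
grasp_force: 0.0
```

```bash
python3 - <<'E'
from h import *
d=snap('wrist','w3');s=read_state();print(R.T@(s['position']-O),s['contact_force'])
w=cv2.imread('pics/w3.png');cv2.imwrite('pics/w3c.png',cv2.resize(w[160:300,130:330],None,fx=4,fy=4,interpolation=cv2.INTER_CUBIC))
E
```

```text
[-62.77811058  76.11985453 191.16710949] [-0.50935782  0.01502983 -1.03783879]
```

View pics/w3c.png

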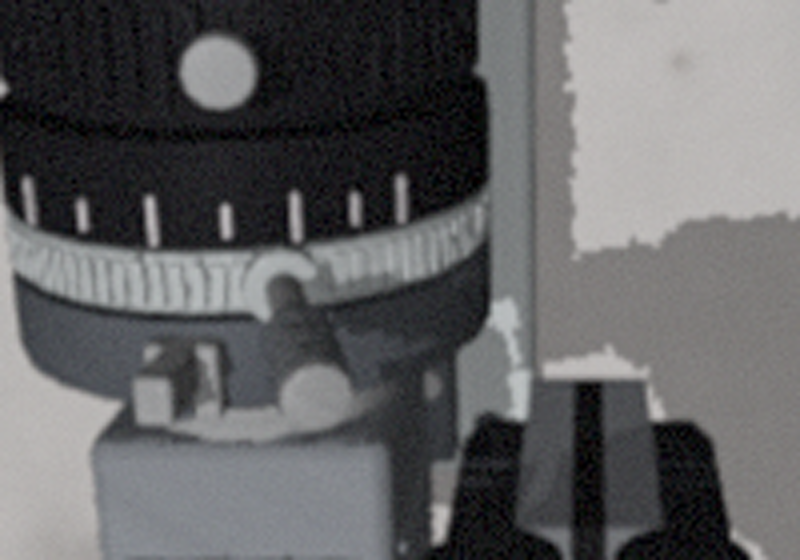

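The picture shows the lever from (285, 285) to its end at (318, 395), the fin and its mark at (135–222, 345–425), and no contact. I'll read heights at the fin from the range image.

```bash
python3 - <<'E'
from h import *
d=dict(np.load('pics/w3.npz'));E=wE(d);S=(cloud(d,E)-O)@R
C=lambda u,v:(130+u/4,160+v/4)
r=np.hypot(S[...,0],S[...,2]-90);th=np.arctan2(S[...,0],S[...,2]-90)
np.set_printoptions(linewidth=200)
v0,v1,u0,u1=244,268,161,190
print('cols crop',[(u-130)*4 for u in range(u0,u1,2)])
for v in range(v0,v1,2):print((v-160)*4,r[v,u0:u1:2].round().astype(int),(th[v,u0:u1:2]*100).round().astype(int))
print('fin y', S[258,168],S[256,182])
o=R.T@(E[:3,3]-O);print(o)
for n,u,v,rad in(('fin top',155,402,62),('L',135,402,62),('Rt',176,402,62),('lever end',317,393,92),('lever base',283,282,50),('screw',218,72,55)):
    print(n,thr(d,*C(u,v),E,rad))
m=(r>56)&(r<68)&(abs(th)<.5)&(S[...,1]>80)&(S[...,1]<96);print(m.sum(),np.median(th[m]),S[m].mean(0),S[m].min(0),S[m].max(0))
m=(r>68)&(r<96)&(abs(th)<.6)&(S[...,1]>66)&(S[...,1]<86);print(m.sum(),np.median(th[m]),S[m].mean(0))
E
```

```text
cols crop [124, 132, 140, 148, 156, 164, 172, 180, 188, 196, 204, 212, 220, 228, 236]
336 [45 45 44 45 45 45 44 45 44 44 44 45 44 44 44] [ 28  25  23  18  15  12   9   6   4   1  -2  -5  -8 -11 -14]
344 [44 45 44 48 48 48 49 48 47 48 48 48 45 44 45] [ 29  25  23  15  12   9   6   4   2  -1  -4  -7  -8 -11 -14]
352 [45 44 45 48 50 51 51 52 51 49 48 48 46 45 45] [ 30  27  22  15  10   7   4   1  -1  -2  -4  -7  -8 -11 -13]
360 [45 45 44 54 54 55 55 53 52 48 49 48 46 44 46] [ 29  26  23   9   7   4   2   1  -1  -1  -4  -7  -8 -10 -13]
368 [44 45 44 58 58 57 57 56 52 49 49 48 46 45 44] [ 31  26  24   6   4   3   1  -1  -1  -2  -4  -6  -8 -10 -13]
376 [45 45 61 61 60 60 59 56 52 49 49 50 48 44 44] [ 30  26   7   5   3   1   0  -1  -1  -1  -4  -7  -8 -10 -13]
384 [45 61 62 62 61 61 60 56 55 49 48 49 48 45 44] [ 31   9   6   4   3   1  -1  -1  -2  -1  -3  -6  -8 -10 -12]
392 [45 62 62 62 62 62 60 58 54 49 50 50 47 44 45] [ 31   9   6   5   2   0   0  -1  -1  -1  -4  -7  -8  -9 -12]
400 [44 45 62 62 62 62 61 58 54 48 49 49 48 45 44] [ 33  28   6   4   3   1  -1  -1  -1   0  -3  -5  -8  -9 -1
[... 154 characters left out ...]
49 25 27 24] [98 92  7  5  3  1  0  4  2  1 -3 -5 14  6  3]
424 [31 30 62 61 62 61 27 26 26 25 26 26 26 26 25] [82 82  7  6  3  2 51 44 39 33 26 20 13  7  3]
fin y [  1.98561675  86.59200956 152.15611666] [ -2.37380753  91.21366963 138.91689752]
[-63.89074057   4.23434378 334.36813838]
fin top (0.028, np.float64(88.3))
L (0.078, np.float64(88.4))
Rt (-0.023, np.float64(88.3))
lever end (-0.315, np.float64(75.4))
lever base (-0.312, np.float64(74.3))
screw (-0.178, np.float64(39.5))
176 0.027259167929449005 [  1.83897091  87.75038001 150.4977509 ] [ -0.77381597  84.2828074  146.08551834] [  5.29124563  92.43636354 152.79684946]
539 -0.30499410151365636 [-25.73563843  74.19013964 171.40760583]
```

>>> jog_arm(
  plan=[
    [0,[0,-0.1,0.1],[0,0,0]],
    [0,[0,-0.17,0.2],[0,0,0]],
    [0,[0,-0.2,0.2],[0,0,0]],
    [0,[0,-0.25,0.19],[0,0,0]],
    [0,[0,-0.3,0.18],[0,0,0]],
    [0,[0,-0.35,0.17],[0,0,0]],
    [0,[0,-0.4,0.16],[0,0,0]],
    [0,[0,-0.44,0.155],[0,0,0]],
    [0,[0,-0.48,0.155],[0,0,0]],
    [0,[0,-0.48,0.155],[0,0,0]],
  ],
)

```text
clock: 6.55
position: [536.1, 338.1, 175.9]
ee_rot: [-0.643, 0.765, -0.0, 0.001]
contact_force: [-0.6, -0.1, 0.1]
gripper_width: -0.0
grasp_force: 0.1
```

```bash
cat >> h.py <<'E'
def meas(f):
    d=snap('wrist',f);E=wE(d);S=(cloud(d,E)-O)@R
    r=np.hypot(S[...,0],S[...,2]-90);th=np.arctan2(S[...,0],S[...,2]-90)
    def cen(m,n):
        if m.sum()<5:print(n,'none');return
        print(n,m.sum(),'th med %.3f mid %.3f'%(np.median(th[m]),np.percentile(th[m],[3,97]).mean()),S[m].mean(0).round(1))
    cen((r>60)&(r<64)&(abs(th)<.3)&(S[...,1]>83)&(S[...,1]<95),'fin')
    cen((r>89)&(r<94)&(abs(th)<.6)&(S[...,1]>66)&(S[...,1]<84),'lever end')
    cen((r>68)&(r<88)&(abs(th)<.6)&(S[...,1]>66)&(S[...,1]<82),'sleeve')
    s=read_state();print((R.T@(s['position']-O)).round(1),s['contact_force'].round(1),s['clock'])
E
python3 - <<'E'
from h import *
meas('w4')
E
```

```text
Traceback (most recent call last):
  File "h.py", line 33, in meas
    d=snap('wrist',f);E=wE(d);S=(cloud(d,E)-O)@R
                        ~~^^^
  File "h.py", line 21, in wE
    pos,rot=(d['pos'],d['rot']);T=np.eye(4);T[:3,:3]=Q.from_quat(rot).as_matrix();T[:3,3]=pos;return T@d['tool_from_camera']
             ~^^^^^^^
KeyError: 'pos'
```

>>> jog_arm(
  plan=[
    [0,[0,0.15,0],[0,0,0]],
    [0,[0,0.3,-0.1],[0,0,0]],
    [0,[0,0.3,-0.15],[0,0,0]],
    [0,[0,0.3,-0.15],[0,0,0]],
  ],
)

```text
clock: 7.1
position: [506.0, 343.7, 192.1]
ee_rot: [-0.644, 0.765, 0.0, 0.001]
contact_force: [-0.2, -0.5, -0.6]
gripper_width: 0.1
grasp_force: 0.0
```

```bash
sed -i "s/d=snap('wrist',f);E/snap('wrist',f);d=dict(np.load('pics\/'+f+'.npz'));E/" h.py
python3 - <<'E'
from h import *
meas('w5')
w=cv2.imread('pics/w5.png');cv2.imwrite('pics/w5c.png',cv2.resize(w[160:300,130:330],None,fx=4,fy=4,interpolation=cv2.INTER_CUBIC))
E
```

```text
fin none
lever end 289 th med -0.039 mid -0.038 [ -3.5  75.4 181.3]
sleeve 283 th med -0.058 mid -0.045 [ -4.3  72.6 168.6]
[-44.3  76.1 191.5] [-0.8 -0.3 -0.3] 7.15
```

View pics/w5c.png

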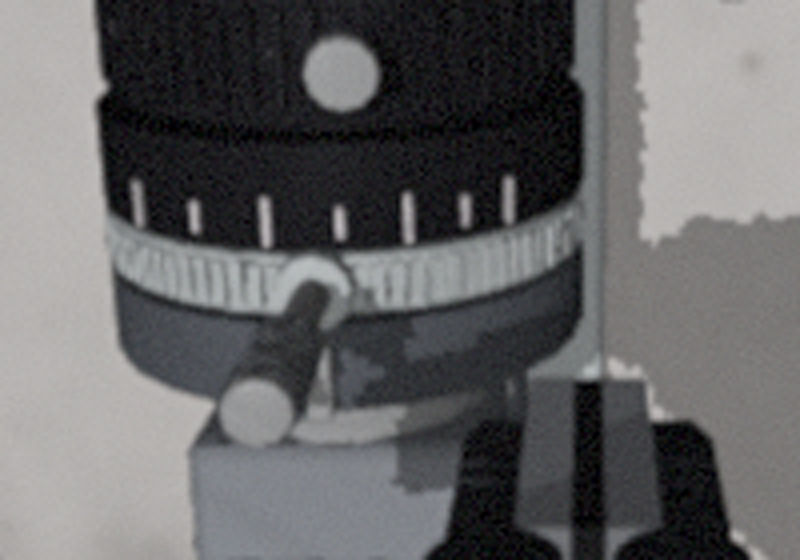

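The lever end at (257, 410) now stands at about -0.04 and hides the fin, which was measured at +0.03. It needs about 6 mm more.

>>> jog_arm(
  plan=[
    [0,[0,-0.12,0.15],[0,0,0]],
    [0,[0,-0.25,0.15],[0,0,0]],
    [0,[0,-0.3,0.15],[0,0,0]],
    [0,[0,-0.33,0.15],[0,0,0]],
    [0,[0,-0.36,0.15],[0,0,0]],
    [0,[0,-0.36,0.15],[0,0,0]],
  ],
)

```text
clock: 7.9
position: [541.9, 337.1, 176.4]
ee_rot: [-0.644, 0.765, -0.0, 0.001]
contact_force: [-0.2, 0.1, 0.8]
gripper_width: 0.1
grasp_force: 0.0
```

>>> jog_arm(
  plan=[
    [0,[0,0.2,0],[0,0,0]],
    [0,[0,0.5,-0.2],[0,0,0]],
    [0,[0,0.8,-0.6],[0,0,0]],
    [0,[0,0.9,-0.8],[0,0,0]],
    [0,[0,0.9,-0.8],[0,0,0]],
  ],
)

```text
clock: 8.52
position: [452.7, 353.4, 258.4]
ee_rot: [-0.644, 0.765, 0.0, 0.003]
contact_force: [0.3, 0.5, 0.1]
gripper_width: 0.0
grasp_force: 0.0
```

```bash
python3 - <<'E'
from h import *
meas('w6')
w=cv2.imread('pics/w6.png');cv2.imwrite('pics/w6c.png',cv2.resize(w[150:270,80:240],None,fx=5,fy=5,interpolation=cv2.INTER_CUBIC))
E
```

```text
fin 77 th med 0.034 mid 0.040 [  2.2  88.6 151.3]
lever end 159 th med 0.037 mid 0.040 [  3.4  75.7 181.3]
sleeve 196 th med -0.000 mid 0.025 [  0.7  74.1 168.6]
[-98.5  76.4 256.4] [-0.4 -0.9 -1.3] 8.575
```

View pics/w6c.png

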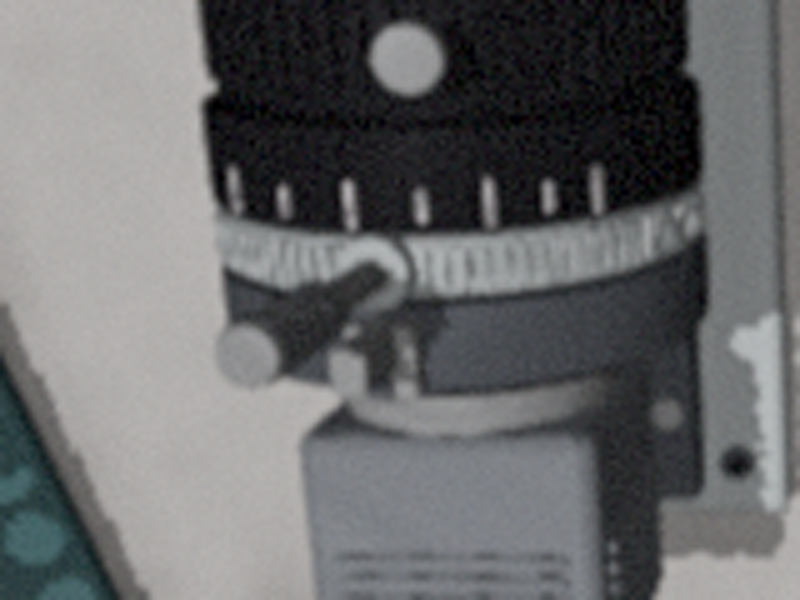

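The lever end is at (248, 355) and the fin at (348, 370). By range both read about 0.04. One pixel check, then I hand in.

```bash
python3 - <<'E'
from h import *
d=dict(np.load('pics/w6.npz'));E=wE(d);C=lambda u,v:(80+u/5,150+v/5)
for n,u,v,r in(('fin',349,370,62),('finL',329,370,62),('finR',368,370,62),('lever',248,355,92),('screw',407,58,55)):print(n,thr(d,*C(u,v),E,r))
E
```

```text
fin (0.027, np.float64(88.0))
finL (0.08, np.float64(88.0))
finR (-0.022, np.float64(88.0))
lever (0.035, np.float64(75.6))
screw (-0.181, np.float64(39.7))
```

Lever and pointer agree within about 0.01 rad, and the focus screw has not moved.

```bash
python3 -c "
from bench import *
print(job_done())"
```

```text
the job is handed in; nothing more can be done
None
```

The iris lever now stands in line with the pointer to within about 0.01 rad by the wrist camera (lever about 0.035, pointer about 0.03), the focus ring is as it was set, and the job was handed in at about 8.6 s with the arm clear; on the first push the lever end caught under the finger and the wrist force reached about 33 N, below the 40 N limit, so I backed off and finished with the fingertip only.

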